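# Pack the reagent caddy by cap colour

### The arm

A 6-joint arm with a two-finger parallel gripper is mounted at the origin on a cart in front of the work surface, level with it; the furniture and walls round the work are solid. World frame = base frame: x ahead of the robot, y to its left, z up, the work surface at z = 0. Lengths are in mm, angles in rad, forces in N, time in s.
With the tool pointing down it reaches from about 350 to 775 mm from the base axis. Payload 7.3 kg.
Tool frame: the origin (TCP) lies at the very end of the fingers, on their centre line; the grasp point (between the pads) lies 19 mm behind it; z points along the fingers, y is the line along which they close (so a half turn about z gives the same grasp; the last joint's range is limited). The gripper opens to 92 mm and grips with 3 to 60 N. Pads are 19 mm wide; open, the fingers measure 130 mm over their backs; the gripper's body (75 mm by 190 mm) begins 47 mm behind the grasp point.
Start: joints at [-1.46, 0.342, 1.524, -0, 1.275, -0.146], TCP at [133.365, -507.798, 226.741] pointing down, gripper open.
Joint ranges: [-2.53, 2.53], [-0.77, 2.02], [0.04, 2.7], [-1, 4.14], [0.28, 2.66], [-3.11, 3.11]. Speed limits (rad/s): [2.57, 2.57, 3.14, 3.14, 3.14, 3.14].

### API

Orientations are given as [roll, pitch, yaw] about the fixed x, y, z axes, in that order (R = Rz(yaw) Ry(pitch) Rx(roll)).
In Python, from plant import * gives the robot as it stands.
- The arm moves only by the tool arm_command, never from a script. Its arguments are lists of equal length, an entry for each row: "gripper": the finger opening in mm, from 0 to 91.8; "dp": the shift along the tool's x, y, z in units of 25 mm (1.0 is 25 mm), a list of three; "twist": the turn about the tool's z in units of 5 degrees (1.0 is 5 degrees). A call has exactly 5 rows; each row shifts and turns the commanded pose from where the row before left it, along the tool's axes as they then stand; what a row does not reach is not made up. A row lasts 1/8 s, in which the tool goes at most 62.5 mm and 10.7 degrees, less where a joint would pass 70% of its speed; a pose out of reach is approached as far as the arm can. A call is refused whole if a number of a shift passes 1 or a number of a turn 1, either way. A call with a gripper value outside its range is refused whole. The fingers move at their own pace and stop on an object; the grip force is fixed at half the most. Time passes only in rows, so rows that do not move let the fingers close, or fill a call up. It gives the time, the measured TCP pose, the force, the opening and the grip force at its end, in the units of the state.
- get_obs(): the state, without advancing time (a new reading comes with each control period).
- capture(name): name is "scene" or "top" or "wrist"; returns the picture (480x640x3 uint8, red, green, blue); there is no depth.
- get_calibration(name): a dict with "mtx" (3x3 intrinsics, pixels), "position" and "attitude" of the camera in the world; the wrist camera has in their place "mount" (4x4, takes a point from camera to tool coordinates, whose origin is the TCP and whose axes are the flange's). Camera axes: x right, y down, z forward; pixel columns grow to the right and rows downward; lengths in mm; the calibration is good to about 2 mm. A picture is of the moment at which its call begins: read the wrist's pose just before it. get_calibration takes no time and is no camera call.
- close_job(): hands the job in; it is judged then, once.
The state is a dict: "time": time; "joint_positions": joint angles; "dq": joint speeds; "tau": joint torques, N m; "tool_pos": TCP position; "tcp_rot": TCP orientation; "contact_force": force on the tool from outside, world axes, zero at the start; "moment": the same for the moment, N m; "grip_width": finger opening in mm; "finger_force": force on a finger pad.
Only numpy, scipy, OpenCV 4.12 (cv2) and the standard library are available. Lean on these libraries where they do the work, as an engineer would, in place of code of your own. Each camera call takes 0.05 s, during which the arm holds its last target. There are 200 camera calls.

### The job

Pack the white bottle caddy: stand the four reagent bottles with red, yellow, green and black caps upright, each in the compartment whose floor mat has the colour of its cap. Set them down without dropping them and knock nothing over. Leave the pink-capped bottle and the small red-capped vial where they stand; they do not belong in the caddy.

Things in the scene. Friction and masses are not known exactly. Their poses are not given: they have to be found in the camera images.
- bottle_red: Reagent bottle, red cap, pink liquid; body 60 mm across, 158 mm tall. The cap is fixed, 34 mm across, and can be gripped from above between heights 115 to 150 mm over the underside. Origin: centre of its underside, z up. To be packed.
- bottle_yellow: Reagent bottle, yellow cap, pale yellow liquid; body 56 mm across, 130 mm tall. The cap is fixed, 32 mm across, and can be gripped from above between heights 98 to 125 mm over the underside. Origin: centre of its underside, z up. To be packed.
- bottle_green: Reagent bottle, green cap, white body, green band on the label; body 60 mm across, 147 mm tall. The cap is fixed, 34 mm across, and can be gripped from above between heights 109 to 140 mm over the underside. Origin: centre of its underside, z up. To be packed.
- bottle_black: Reagent bottle, black cap, brown glass; body 56 mm across, 141 mm tall. The cap is fixed, 32 mm across, and can be gripped from above between heights 105 to 135 mm over the underside. Origin: centre of its underside, z up. To be packed.
- bottle_pink: Look-alike: smaller reagent bottle with a pink (magenta) cap and pink liquid, 48 mm across, 113 mm tall. Origin: centre of its underside. Does not belong in the caddy; stays where it stands.
- vial: Look-alike: small vial with a red cap and pink liquid, 29 mm across, 54 mm tall. Origin: centre of its underside. Does not belong in the caddy; stays where it stands.
- mat_red: The red floor mat, 76 x 76 x 3 mm, fixed, which fills the floor of one compartment of the white caddy. Origin: centre of the mat's underside (its top is 3 mm higher), and the centre of the compartment; x and y run along the compartment's sides. The caddy is fixed, 169 x 169 mm outside, with 2 x 2 square compartments, 80 mm wide inside and 83 mm apart, between walls 3 mm thick whose rim stands 39 mm above the worktop. The mats change places from start to start.
- mat_yellow: The yellow floor mat, 76 x 76 x 3 mm, fixed, which fills the floor of one compartment of the white caddy. Origin: centre of the mat's underside (its top is 3 mm higher), and the centre of the compartment; x and y run along the compartment's sides. The caddy is fixed, 169 x 169 mm outside, with 2 x 2 square compartments, 80 mm wide inside and 83 mm apart, between walls 3 mm thick whose rim stands 39 mm above the worktop. The mats change places from start to start.
- mat_green: The green floor mat, 76 x 76 x 3 mm, fixed, which fills the floor of one compartment of the white caddy. Origin: centre of the mat's underside (its top is 3 mm higher), and the centre of the compartment; x and y run along the compartment's sides. The caddy is fixed, 169 x 169 mm outside, with 2 x 2 square compartments, 80 mm wide inside and 83 mm apart, between walls 3 mm thick whose rim stands 39 mm above the worktop. The mats change places from start to start.
- mat_black: The black floor mat, 76 x 76 x 3 mm, fixed, which fills the floor of one compartment of the white caddy. Origin: centre of the mat's underside (its top is 3 mm higher), and the centre of the compartment; x and y run along the compartment's sides. The caddy is fixed, 169 x 169 mm outside, with 2 x 2 square compartments, 80 mm wide inside and 83 mm apart, between walls 3 mm thick whose rim stands 39 mm above the worktop. The mats change places from start to start.

How it is judged (in metres and radians):
At the end, for the whole second after the job is handed in: Each bottle to be packed stands on the mat of its cap colour: within 22 mm of the mat's centre, underside less than 10 mm above the mat's underside, upright within 0.1 rad, at rest. The pink-capped bottle and the vial are upright (0.1 rad), within 30 mm of where they began (horizontal distance between bottle_red and mat_red below 0.022 m and z of bottle_red in the frame of mat_red below 0.01 m and angle between each of bottle_red, bottle_yellow, bottle_green, bottle_black, bottle_pink, vial's own z axis and vertical below 0.1 rad and linear speed of each of bottle_red, bottle_yellow, bottle_green, bottle_black below 0.02 m/s and horizontal distance between bottle_yellow and mat_yellow below 0.022 m and z of bottle_yellow in the frame of mat_yellow below 0.01 m and horizontal distance between bottle_green and mat_green below 0.022 m and z of bottle_green in the frame of mat_green below 0.01 m and horizontal distance between bottle_black and mat_black below 0.022 m and z of bottle_black in the frame of mat_black below 0.01 m and distance of each of bottle_pink, vial from where it was at the start of the episode below 0.03 m); the robot touches nothing.
It fails at once if a bottle to be packed is tipped over (more than 0.6 rad) (angle between any of bottle_red, bottle_yellow, bottle_green, bottle_black's own z axis and vertical above 0.6 rad).
It fails at once if a bottle is dropped or rammed onto its mat (faster than 0.5 m/s just above it) ((horizontal distance between bottle_red and mat_red below 0.04 m and z of bottle_red in the frame of mat_red below 0.02 m and linear speed of bottle_red above 0.5 m/s) or (horizontal distance between bottle_yellow and mat_yellow below 0.04 m and z of bottle_yellow in the frame of mat_yellow below 0.02 m and linear speed of bottle_yellow above 0.5 m/s) or (horizontal distance between bottle_green and mat_green below 0.04 m and z of bottle_green in the frame of mat_green below 0.02 m and linear speed of bottle_green above 0.5 m/s) or (horizontal distance between bottle_black and mat_black below 0.04 m and z of bottle_black in the frame of mat_black below 0.02 m and linear speed of bottle_black above 0.5 m/s)).
It fails at once if the pink-capped bottle or the vial is disturbed (moved more than 30 mm or tipped by more than 0.6 rad) (distance of any of bottle_pink, vial from where it was at the start of the episode above 0.03 m or angle between any of bottle_pink, vial's own z axis and vertical above 0.6 rad).
It also fails if it takes over 106 s, if anything falls off the work surface, if the arm or the gripper's body presses on something with over 40 N, if the wrist force passes 120 N, or if a joint passes its speed limit or range.

## Working session

There is one attempt and no reset: what is moved stays moved. The work goes in short steps, Python scripts to look and compute and a tool call to move; the robot and the scene stay as the last step left them, time stands still between calls to the robot, and variables do not carry over. Pictures are saved under pics/ and viewed, at most 14 in all, crops included, and the job is handed in when it is done.

Besides the shell and the picture viewer there is one more tool, called after ">>>" by a JSON object that holds its "method" and its "body". arm_command: Moves the arm, as the interface text tells. Its arguments: {"type":"object","properties":{"gripper":{"type":"array"},"dp":{"type":"array"},"twist":{"type":"array"}},"required":["gripper","dp","twist"]}

```bash
mkdir -p pics; python3 - <<'E'
from plant import *
import cv2
o=get_obs();print(o)
for n in("scene","top"):
    c=get_calibration(n);print(n,c)
    cv2.imwrite(f"pics/{n}0.png",capture(n)[:,:,::-1])
print(get_calibration("wrist"))
E
```

```text
{'time': 0.0, 'joint_positions': array([-1.46002604e+00,  3.42730851e-01,  1.52500067e+00, -2.49197422e-05,
        1.27539464e+00, -1.45987099e-01]), 'dq': array([-0.0015303 , -0.00168592, -0.00066643,  0.00011897, -0.00076795,
       -0.00014005]), 'tau': array([-1.39109776e-03, -4.31244743e+01, -2.44221014e+01,  7.17408629e-02,
        5.59722050e-02, -1.22295064e-04]), 'tool_pos': array([ 133.29743376, -507.38274235,  226.04644711]), 'tcp_rot': array([-3.14007198e+00, -1.99503243e-04,  2.56764511e-01]), 'contact_force': array([ 0.06176412, -0.66856213,  0.723293  ]), 'moment': array([ 0.04274819, -0.03867651,  0.01466926]), 'finger_force': 0.0, 'grip_width': 91.84497146365803}
scene {'mtx': array([[574.27579572,   0.        , 327.2176186 ],
       [  0.        , 574.27579572, 234.16024905],
       [  0.        ,   0.        ,   1.        ]]), 'position': array([213.33813538, 762.82169958, 640.3686496 ]), 'attitude': array([-2.3458477 , -0.0080543 , -2.59283466])}
top {'mtx': array([[491.93921921,   0.        , 322.11461975],
       [  0.        , 491.93921921, 235.70008847],
       [  0.        ,   0.        ,   1.        ]]), 'position': array([460.47229479, 267.17125473, 893.3574814 ]), 'attitude': array([-3.08583472e+00, -1.34813863e-03, -1.58697775e+00])}
{'mtx': array([[387.3287321 ,   0.        , 319.44967767],
       [  0.        , 387.3287321 , 242.11535894],
       [  0.        ,   0.        ,   1.        ]]), 'mount': array([[ 6.72496367e-04, -9.68708256e-01, -2.48201255e-01,
         6.51128242e+01],
       [ 9.99998393e-01,  2.38954137e-04,  1.77685823e-03,
         1.59751226e-01],
       [-1.66194852e-03, -2.48202051e-01,  9.68706860e-01,
        -1.57489808e+02],
       [ 0.00000000e+00,  0.00000000e+00,  0.00000000e+00,
         1.00000000e+00]])}
```

View pics/top0.png

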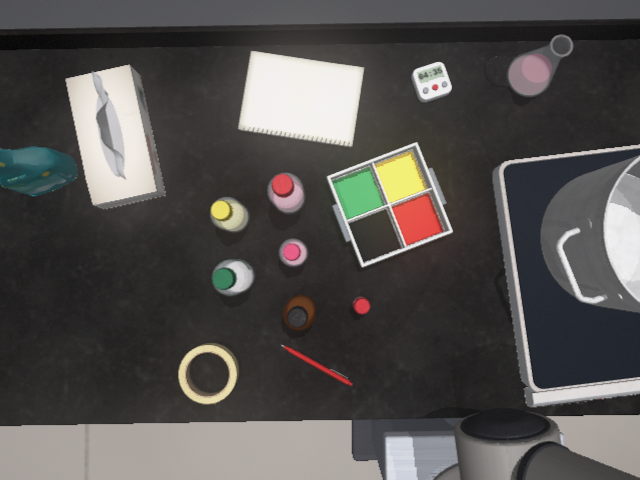

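View pics/scene0.png

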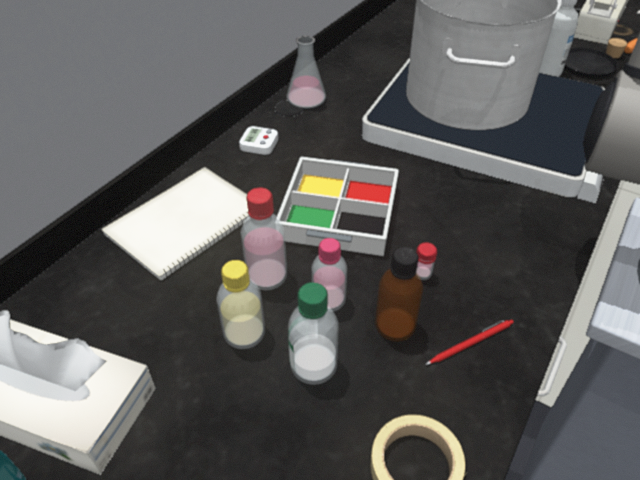

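Top view: caps red (283,185), yellow (221,210), green (223,278), black (296,318), pink (292,252), vial (362,306). Mats are green (357,193), yellow (402,176), red (418,218) and black (376,236). The scene view shows all bottles upright and a tall pot between the arm's start pose and the work area.

```bash
cat > h.py <<'E'
import numpy as np, cv2
from scipy.spatial.transform import Rotation as R
from plant import *
def cam(n,obs=None):
    c=get_calibration(n)
    if n=="wrist":
        T=np.eye(4);T[:3,:3]=R.from_euler("xyz",obs["tcp_rot"]).as_matrix();T[:3,3]=obs["tool_pos"]
        T=T@c["mount"];return c["mtx"],T[:3,:3],T[:3,3]
    return c["mtx"],R.from_euler("xyz",c["attitude"]).as_matrix(),np.array(c["position"])
def ray(C,uv):
    d=C[1]@np.linalg.solve(C[0],[uv[0],uv[1],1.]);return C[2],d/np.linalg.norm(d)
def onz(C,uv,z):
    p,d=ray(C,uv);return p+d*(z-p[2])/d[2]
def tri(a,b):
    (p,d),(q,e)=a,b
    s=np.linalg.lstsq(np.c_[d,-e],q-p,rcond=None)[0]
    x,y=p+d*s[0],q+e*s[1];return (x+y)/2,np.linalg.norm(x-y)
def blob(im,uv,r,kind):
    """centroid, area of the colour blob nearest uv (rgb image)"""
    h,s,v=[a.astype(int) for a in cv2.split(cv2.cvtColor(im,cv2.COLOR_RGB2HSV))]
    m={"red":((h<6)|(h>168))&(s>140)&(v>90),"yellow":(h>20)&(h<35)&(s>140)&(v>90),
       "green":(h>60)&(h<90)&(s>110)&(v>40),"black":(v<38)}[kind].astype(np.uint8)
    w=np.zeros_like(m);w[max(0,uv[1]-r):uv[1]+r,max(0,uv[0]-r):uv[0]+r]=1
    m=cv2.morphologyEx(m*w,cv2.MORPH_OPEN,np.ones((3,3),np.uint8))
    n,_,st,ce=cv2.connectedComponentsWithStats(m)
    i=1+np.argmax(st[1:,4]);return ce[i],st[i]
E
cat > m.py <<'E'
from h import *
t=cv2.imread("pics/top0.png")[:,:,::-1].copy();s=cv2.imread("pics/scene0.png")[:,:,::-1].copy()
T,S=cam("top"),cam("scene")
for n,k,uv,us,z in [("red","red",(283,185),(260,203),158),("yellow","yellow",(221,210),(235,275),130),("green","green",(223,278),(313,300),147),("black","black",(296,318),(404,262),141),("pink","red",(292,252),(330,251),113),("vial","red",(362,306),(427,253),54)]:
    c,st=blob(t,uv,20,k);d,sd=blob(s,us,22,k)
    print(n,c.round(1),st,onz(T,c,z).round(),"tri",[np.round(x) for x in tri(ray(T,c),ray(S,d))],sd)
M=[]
for n,uv in [("green",(357,193)),("yellow",(402,176)),("red",(418,218)),("black",(376,236))]:
    c,st=blob(t,uv,32,n);p=onz(T,c,3);print("mat",n,c.round(1),st[2:],p.round());M.append(p)
print("rim corners",[onz(T,u,39).round()[:2] for u in [(328,178),(417,144),(452,232),(362,265)]])
print("handle",tri(ray(T,(575,265)),ray(S,(480,64))))
print("rimpts",[onz(S,u,z).round() for u in [(418,4),(480,22),(555,12)] for z in (200,250)],onz(S,(505,124),50).round(),onz(T,(545,240),200).round(),onz(T,(530,160),0))
E
python3 m.py
```

```text
red [281.8 184.4] [272 175  21  20 333] [580. 325. 158.] tri [array([580., 325., 150.]), np.float64(3.0)] [248 188  24  28 481]Traceback (most recent call last):
  File "m.py", line 5, in <module>
    c,st=blob(t,uv,20,k);d,sd=blob(s,us,22,k)
         ~~~~^^^^^^^^^^^
  File "h.py", line 26, in blob
    i=1+np.argmax(st[1:,4]);return ce[i],st[i]
        ~~~~~~~~~^^^^^^^^^^
    return _wrapfunc(a, 'argmax', axis=axis, out=out, **kwds)
    return bound(*args, **kwds)
ValueError: attempt to get argmax of an empty sequence
```

```bash
sed -i 's/(h>20)&(h<35)&(s>140)/(h>20)\&(h<36)\&(s>110)/; s/(h>60)&(h<90)&(s>110)/(h>50)\&(h<95)\&(s>90)/; s/    i=1+np/    if n<2: return np.full(2,np.nan),st[0]\n    i=1+np/' h.py; python3 - <<'E'
import cv2
t=cv2.imread("pics/top0.png");h=cv2.cvtColor(t,cv2.COLOR_BGR2HSV)
print([h[v,u] for u,v in [(221,210),(223,278),(296,318),(402,176),(357,193),(376,236)]])
E
python3 m.py
```

```text
[array([ 27, 140, 234], dtype=uint8), array([ 75, 134, 126], dtype=uint8), array([ 0,  9, 60], dtype=uint8), array([ 29, 130, 243], dtype=uint8), array([ 67, 118, 194], dtype=uint8), array([18, 41, 62], dtype=uint8)]
red [281.8 184.4] [272 175  21  20 333] [580. 325. 158.] tri [array([580., 325., 150.]), np.float64(3.0)] [248 188  24  28 481]
yellow [221.2 210.4] [211 201  22  20 342] [545. 422. 130.] tri [array([547., 425., 117.]), np.float64(0.0)] [221 260  28  32 734]
green [223.1 278.4] [213 269  21  20 353] [440. 416. 147.] tri [array([439., 419., 133.]), np.float64(0.0)] [298 283  29  35 862]
black [297.5 332.7] [287 328  24  10 136] [356. 305. 141.] tri [array([364., 311., 127.]), np.float64(23.0)] [391 259  25  20 319]
pink [291.4 251.8] [284 244  16  16 201] [479. 314. 113.] tri [array([479., 315., 109.]), np.float64(0.0)] [320 239  20  14 230]
vial [361.5 305.5] [354 298  16  16 214] [388. 200.  54.] tri [array([386., 200.,  48.]), np.float64(2.0)] [417 242  20  20 308]
mat green [357.6 193. ] [  50   49 1581] [587. 199.   3.]
mat yellow [400.5 176.3] [  50   50 1598] [616. 120.   3.]
mat red [417.2 218.8] [  50   50 1580] [538.  92.   3.]
mat black [nan nan] [   640    480 307200] [nan nan nan]
rim corners [array([609., 253.]), array([667.,  96.]), array([511.,  39.]), array([456., 197.])]
handle (array([448.95006441, -97.10381174, 188.49204645]), np.float64(6.557988171365341))
rimpts [array([ 621., -234.,  200.]), array([ 574., -121.,  250.]), array([ 495., -223.,  200.]), array([ 463., -111.,  250.]), array([ 394., -337.,  200.]), array([ 374., -212.,  250.])] [ 397. -173.   50.] [488. -49. 200.] [ 643.31957446 -118.64392641    0.        ]
```

>>> {"method": "arm_command", "body": {"gripper": [60, 60, 60, 60, 60], "dp": [[0.5, -0.4, -0.9], [0.5, -0.4, -0.9], [0.5, -0.4, -0.9], [0.5, -0.4, -0.9], [0.5, -0.4, -0.9]], "twist": [0, 0, 0, 0, 0]}}

```text
time: 0.72
tool_pos: [181.3, -442.9, 339.6]
tcp_rot: [-3.141, -0.0, 0.257]
contact_force: [0.6, -0.6, -1.1]
grip_width: 59.9
finger_force: 0.0
```

```bash
cat > w.py <<'E'
from h import *
import sys
def go(p):
    o=get_obs();y=o["tcp_rot"][2];d=np.array(p)-o["tool_pos"]
    return (R.from_euler("xyz",o["tcp_rot"]).as_matrix().T@d/25).round(2)
if __name__=="__main__":
    o=get_obs();print(o["time"],o["tool_pos"].round(1),o["tcp_rot"].round(3),o["grip_width"].round(1),o["joint_positions"].round(2))
    for a in sys.argv[1:]: print(a,go(eval(a)))
E
python3 -c "
from h import *
print(onz(cam('top'),(296,318),141))"
python3 w.py "(350,-200,350)" "(400,150,330)" "(385,290,330)"
```

```text
[378.01609281 307.12469562 141.        ]Traceback (most recent call last):
  File "w.py", line 7, in <module>
    o=get_obs();print(o["time"],o["tool_pos"].round(1),o["tcp_rot"].round(3),o["grip_width"].round(1),o["joint_positions"].round(2))
                                                                             ^^^^^^^^^^^^^^^^^^^^^
AttributeError: 'float' object has no attribute 'round'
```

>>> {"method": "arm_command", "body": {"gripper": [60, 60, 60, 60, 60], "dp": [[0.9, -0.77, -0.1], [0.9, -0.77, -0.1], [0.9, -0.77, -0.1], [0.9, -0.77, -0.1], [0.9, -0.77, -0.1]], "twist": [0, 0, 0, 0, 0]}}

```text
time: 1.35
tool_pos: [265.8, -320.9, 351.5]
tcp_rot: [-3.141, 0.0, 0.257]
contact_force: [0.5, 0.1, -0.1]
grip_width: 59.9
finger_force: 0.0
```

>>> {"method": "arm_command", "body": {"gripper": [60, 60, 60, 60, 60], "dp": [[0.9, -0.77, 0], [0.9, -0.77, 0], [0.9, -0.77, 0], [0.9, -0.77, 0], [0.9, -0.77, 0]], "twist": [0, 0, 0, 0, 0]}}

```text
time: 1.98
tool_pos: [350.2, -199.3, 351.4]
tcp_rot: [-3.141, 0.0, 0.257]
contact_force: [0.3, 0.5, 0.4]
grip_width: 60.0
finger_force: 0.0
```

>>> {"method": "arm_command", "body": {"gripper": [60, 60, 60, 60, 60], "dp": [[0.37, -0.87, 0], [0.37, -0.87, 0], [0.37, -0.87, 0], [0.37, -0.87, 0], [0.37, -0.87, 0]], "twist": [0, 0, 0, 0, 0]}}

```text
time: 2.6
tool_pos: [366.8, -82.4, 351.4]
tcp_rot: [-3.141, 0.001, 0.257]
contact_force: [-0.2, -0.3, 0.7]
grip_width: 59.8
finger_force: 0.0
```

>>> {"method": "arm_command", "body": {"gripper": [60, 60, 60, 60, 60], "dp": [[0.37, -0.87, 0], [0.37, -0.87, 0], [0.37, -0.87, 0], [0.37, -0.87, 0], [0.37, -0.87, 0]], "twist": [0, 0, 0, 0, 0]}}

```text
time: 3.22
tool_pos: [383.9, 34.5, 351.4]
tcp_rot: [-3.141, 0.001, 0.257]
contact_force: [-0.1, 0.5, -0.4]
grip_width: 59.9
finger_force: 0.0
```

>>> {"method": "arm_command", "body": {"gripper": [60, 60, 60, 60, 60], "dp": [[0.37, -0.87, 0.2], [0.37, -0.87, 0.2], [0.37, -0.87, 0.2], [0.37, -0.87, 0.2], [0.37, -0.87, 0.2]], "twist": [0, 0, 0, 0, 0]}}

```text
time: 3.85
tool_pos: [401.0, 151.3, 326.2]
tcp_rot: [3.141, 0.001, 0.257]
contact_force: [-0.5, 0.1, -1.0]
grip_width: 60.2
finger_force: 0.0
```

>>> {"method": "arm_command", "body": {"gripper": [60, 60, 60, 60, 60], "dp": [[0.1, -0.9, 0], [0.1, -0.9, 0], [0.1, -0.9, 0], [0.1, -0.9, 0], [0.1, -0.9, 0]], "twist": [0, 0, 0, 0, 0]}}

```text
time: 4.47
tool_pos: [384.4, 263.2, 326.3]
tcp_rot: [3.141, 0.001, 0.257]
contact_force: [0.1, -0.4, -0.1]
grip_width: 59.8
finger_force: 0.0
```

>>> {"method": "arm_command", "body": {"gripper": [60, 60, 60, 60, 60], "dp": [[0.1, -0.9, 0.5], [0.1, -0.87, 0.5], [0, 0, 0.8], [0, 0, 0.8], [0, 0, 0.4]], "twist": [0, 0, 0, 0, 0]}}

```text
time: 5.1
tool_pos: [377.7, 306.4, 250.4]
tcp_rot: [3.141, 0.002, 0.257]
contact_force: [-0.5, 0.6, 0.1]
grip_width: 59.7
finger_force: 0.0
```

```bash
sed -i 's/o\["grip_width"\].round(1)/round(o["grip_width"],1)/' w.py; python3 - <<'E'
from h import *
import pickle
o=get_obs();im=capture("wrist");cv2.imwrite("pics/w1.png",im[:,:,::-1]);pickle.dump(o,open("w1.pkl","wb"))
C=cam("wrist",o);print(o["tool_pos"])
for p in [(378,307,141),(479,314,113)]:
    q=C[0]@(C[1].T@(np.array(p)-C[2]));print(q[:2]/q[2])
E
```

```text
[377.73818985 306.36373306 250.39304901]
[317.65223868 236.75389733]
[344.11376041  92.23028432]
```

View pics/w1.png

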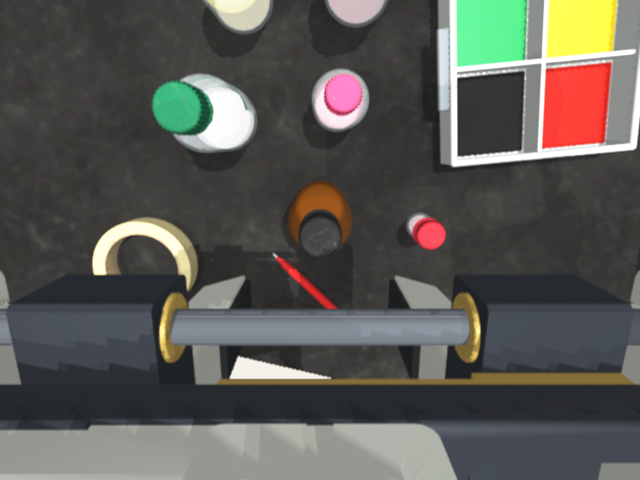

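The wrist view shows the black cap at (320,234), predicted (318,237). The grasp position is confirmed to about 2 mm.

>>> {"method": "arm_command", "body": {"gripper": [60, 60, 60, 60, 60], "dp": [[0.04, 0, 1], [0, 0, 1], [0, 0, 1], [0, 0, 1], [0, 0, 1]], "twist": [0, 0, 0, 0, 0]}}

```text
time: 5.78
tool_pos: [379.8, 307.0, 126.5]
tcp_rot: [-3.141, -0.001, 0.257]
contact_force: [-0.4, -0.4, -0.4]
grip_width: 59.9
finger_force: 0.0
```

>>> {"method": "arm_command", "body": {"gripper": [60, 60, 20, 20, 20], "dp": [[0, 0, 0.5], [0, 0, 0.38], [0, 0, 0], [0, 0, 0], [0, 0, 0]], "twist": [0, 0, 0, 0, 0]}}

```text
time: 6.4
tool_pos: [379.6, 307.1, 105.3]
tcp_rot: [-3.141, -0.001, 0.257]
contact_force: [0.4, -0.2, -1.5]
grip_width: 34.5
finger_force: 0.0
```

>>> {"method": "arm_command", "body": {"gripper": [20, 20, 20, 20, 20], "dp": [[0, 0, 0], [0, 0, -0.2], [0, 0, -0.6], [0, 0, -1], [0, 0, -1]], "twist": [0, 0, 0, 0, 0]}}

```text
time: 7.02
tool_pos: [378.8, 306.7, 175.2]
tcp_rot: [3.141, 0.001, 0.257]
contact_force: [0.4, 0.1, -3.2]
grip_width: 31.7
finger_force: 30.0
```

>>> {"method": "arm_command", "body": {"gripper": [20, 20, 20, 20, 20], "dp": [[0.46, 0.82, 0], [0.46, 0.82, 0], [0.46, 0.82, 0], [0.46, 0.82, 0], [0.46, 0.82, 0]], "twist": [0, 0, 0, 0, 0]}}

```text
time: 7.65
tool_pos: [461.0, 221.7, 174.5]
tcp_rot: [-3.142, 0.001, 0.257]
contact_force: [-0.3, 0.9, -3.5]
grip_width: 31.9
finger_force: 30.0
```

>>> {"method": "arm_command", "body": {"gripper": [20, 20, 20, 20, 20], "dp": [[0.46, 0.82, 0], [0.46, 0.82, 0], [0.43, 0.84, 0], [0, 0, 0], [0, 0, 0]], "twist": [0, 0, 0, 0, 0]}}

```text
time: 8.28
tool_pos: [508.6, 171.3, 174.4]
tcp_rot: [-3.141, 0.001, 0.257]
contact_force: [-0.1, 0.6, -2.3]
grip_width: 31.7
finger_force: 30.0
```

```bash
python3 - <<'E'
from h import *
import pickle
im=cv2.imread("pics/w1.png")[:,:,::-1].copy();C=cam("wrist",pickle.load(open("w1.pkl","rb")))
print("black",onz(C,(490,113),3).round(1),"walls:",[onz(C,u,39).round(1) for u in [(544,61),(453,163),(638,149)]])
for n,uv in [("red",(577,106))]: 
    c,st=blob(im,uv,50,n);print(n,c,onz(C,c,3).round(1))
print("green cap",onz(C,(182,107),147).round(1))
o=get_obs();im=capture("wrist");cv2.imwrite("pics/w2.png",im[:,:,::-1])
t=capture("top");cv2.imwrite("pics/t2.png",t[:,:,::-1])
E
python3 w.py "(509,171,108)"
```

```text
black [511.5 165.1   3. ] walls: [array([558.1, 148.9,  39. ]), array([454.7, 196.5,  39. ]), array([510.5,  34.8,  39. ])]
red [575.65943339 104.72433193] [540.5  85.8   3. ]
green cap [439.8 412.6 147. ]
8.375 [508.6 171.5 174.6] [-3.141e+00  1.000e-03  2.580e-01] 31.2 [0.18 0.41 1.57 0.   1.16 1.5 ]
(509,171,108) [0.01 0.03 2.67]
```

View pics/w2.png

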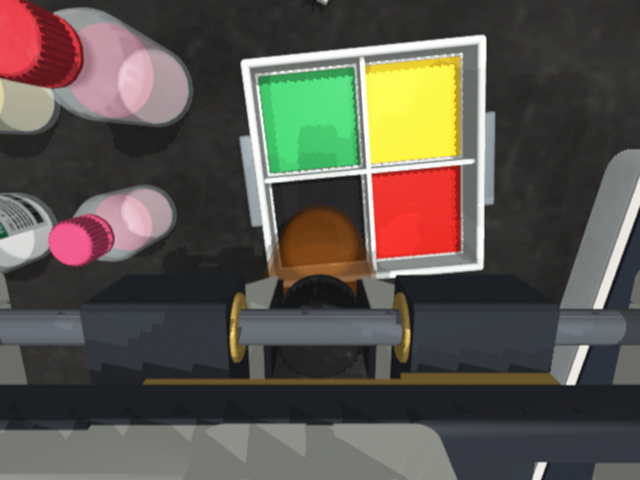

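The wrist view shows the black bottle held over the black mat. The wall crossing is at (367,170), and the mats are green (310,120), yellow (413,110) and red (418,213).

```bash
python3 - <<'E'
from h import *
im=cv2.imread("pics/w2.png")[:,:,::-1].copy();C=cam("wrist",get_obs())
for n,uv in [("green",(310,120)),("yellow",(413,110)),("red",(418,213))]:
    c,st=blob(im,uv,60,n);print(n,c.round(1),st,onz(C,c,3).round(1))
print(onz(C,(367,170),39))
E
```

```text
green [310.  119.6] [ 259   68  101  105 8997] [587.4 199.5   3. ]
yellow [413.9 109.3] [ 365   57   96  107 9136] [616.5 120.5   3. ]
red [416.8 211.5] [ 372  166   89   92 7287] [537.8  91.9   3. ]
[561.76850037 148.23275073  39.        ]
```

>>> {"method": "arm_command", "body": {"gripper": [20, 20, 20, 20, 20], "dp": [[0, 0, 0.7], [0, 0, 0.7], [0, 0, 0.7], [0, 0, 0.3], [0, 0, 0.2]], "twist": [0, 0, 0, 0, 0]}}

```text
time: 9.0
tool_pos: [509.8, 171.3, 111.2]
tcp_rot: [3.141, -0.002, 0.257]
contact_force: [-7.5, -1.8, 31.8]
grip_width: 31.9
finger_force: 30.0
```

>>> {"method": "arm_command", "body": {"gripper": [20, 20, 20, 50, 50], "dp": [[0, 0, 0.07], [0, 0, 0], [0, 0, 0], [0, 0, 0], [0, 0, 0]], "twist": [0, 0, 0, 0, 0]}}

```text
time: 9.62
tool_pos: [509.8, 171.2, 108.7]
tcp_rot: [3.141, -0.002, 0.257]
contact_force: [0.8, 0.7, 0.0]
grip_width: 47.0
finger_force: 0.0
```

>>> {"method": "arm_command", "body": {"gripper": [60, 60, 60, 60, 60], "dp": [[0, 0, -0.5], [0, 0, -1], [0, 0, -1], [0, -0.5, -1], [0, -1, -0.5]], "twist": [0, 0, 0, 0, 0]}}

```text
time: 10.25
tool_pos: [500.6, 207.2, 210.3]
tcp_rot: [3.141, -0.003, 0.255]
contact_force: [0.8, -0.4, -0.0]
grip_width: 60.1
finger_force: 0.0
```

>>> {"method": "arm_command", "body": {"gripper": [60, 60, 60, 60, 60], "dp": [[0, -1, 0], [-0.05, -1, 0], [-0.05, -1, 0], [-0.05, -1, 0], [-0.05, -1, 0]], "twist": [0, 0, 0, 0, 0]}}

```text
time: 10.88
tool_pos: [463.0, 327.7, 208.7]
tcp_rot: [-3.142, -0.001, 0.257]
contact_force: [0.3, 0.8, 0.6]
grip_width: 60.4
finger_force: 0.0
```

>>> {"method": "arm_command", "body": {"gripper": [60, 60, 60, 60, 60], "dp": [[-0.05, -1, 0], [0, -1, 0], [0, -1, 0], [0, -0.65, 0], [0, 0, 0]], "twist": [0, 0, 0, 0, 0]}}

```text
time: 11.5
tool_pos: [438.5, 415.5, 208.1]
tcp_rot: [3.142, -0.0, 0.258]
contact_force: [-0.6, 0.2, -0.3]
grip_width: 59.7
finger_force: 0.0
```

```bash
cat > look.py <<'E'
from h import *
from w import go
import sys
k,p,h=sys.argv[1],eval(sys.argv[2]),float(sys.argv[3])
o=get_obs();im=capture("wrist");cv2.imwrite(f"pics/look_{k}.png",im[:,:,::-1]);C=cam("wrist",o)
q=C[0]@(C[1].T@(np.array([*p,h])-C[2]));q=(q[:2]/q[2]).astype(int)
c,st=blob(im,q,60,k);w=onz(C,c,h);print("tcp",o["tool_pos"].round(1),"pred",q,"blob",c.round(1),st,w.round(1),go(w))
E
python3 look.py green "(440,415)" 147
```

```text
tcp [438.5 415.5 208.1] pred [319 254] blob [316.3 250.8] [ 290  221   54   60 2587] [441.9 417.7 147. ] [ 0.15 -0.09  2.44]
```

>>> {"method": "arm_command", "body": {"gripper": [60, 60, 60, 60, 60], "dp": [[0.1, -0.04, 1], [0, 0, 1], [0, 0, 1], [0, 0, 0.7], [0, 0, 0.35]], "twist": [0, 0, 0, 0, 0]}}

```text
time: 12.18
tool_pos: [441.1, 415.2, 105.8]
tcp_rot: [3.141, 0.001, 0.256]
contact_force: [1.2, 0.5, 0.5]
grip_width: 60.1
finger_force: 0.0
```

>>> {"method": "arm_command", "body": {"gripper": [20, 20, 20, 20, 20], "dp": [[0, 0, 0], [0, 0, 0], [0, 0, 0], [0, 0, 0], [0, 0, -0.3]], "twist": [0, 0, 0, 0, 0]}}

```text
time: 12.8
tool_pos: [440.4, 416.0, 113.8]
tcp_rot: [3.141, 0.002, 0.257]
contact_force: [-0.7, 0.1, -2.1]
grip_width: 33.2
finger_force: 30.0
```

>>> {"method": "arm_command", "body": {"gripper": [20, 20, 20, 20, 20], "dp": [[0, 0, -0.8], [0, 0, -1], [0, 0, -1], [0, 0, -1], [0, 0, -1]], "twist": [0, 0, 0, 0, 0]}}

```text
time: 13.42
tool_pos: [440.7, 416.1, 235.0]
tcp_rot: [3.141, 0.001, 0.257]
contact_force: [0.2, 1.2, -2.4]
grip_width: 33.8
finger_force: 30.0
```

>>> {"method": "arm_command", "body": {"gripper": [20, 20, 20, 20, 20], "dp": [[0.16, 0.95, 0], [0.16, 0.95, 0], [0.16, 0.95, 0], [0.16, 0.95, 0], [0.16, 0.95, 0]], "twist": [0, 0, 0, 0, 0]}}

```text
time: 14.05
tool_pos: [490.5, 305.7, 234.2]
tcp_rot: [3.141, 0.001, 0.257]
contact_force: [0.7, -0.1, -3.5]
grip_width: 33.6
finger_force: 30.0
```

>>> {"method": "arm_command", "body": {"gripper": [20, 20, 20, 20, 20], "dp": [[0.16, 0.95, 0], [0.16, 0.95, 0], [0.2, 0.9, 0], [0.7, 0.76, 0], [0.7, 0.76, 0]], "twist": [0, 0, 0, 0, 0]}}

```text
time: 14.68
tool_pos: [564.6, 213.7, 234.4]
tcp_rot: [3.141, 0.0, 0.257]
contact_force: [0.8, 0.6, -1.9]
grip_width: 33.5
finger_force: 30.0
```

>>> {"method": "arm_command", "body": {"gripper": [20, 20, 20, 20, 20], "dp": [[0.7, 0.76, 0], [0, 0, 0.5], [0, 0, 1], [0, 0, 0.5], [0, 0, 0]], "twist": [0, 0, 0, 0, 0]}}

```text
time: 15.3
tool_pos: [585.0, 200.7, 183.1]
tcp_rot: [-3.141, 0.003, 0.257]
contact_force: [0.9, -0.4, -1.6]
grip_width: 33.3
finger_force: 30.0
```

```bash
python3 w.py "(587.3,199.3,113)"
```

```text
15.3 [585.  200.7 183.1] [-3.141e+00  3.000e-03  2.570e-01] 33.3 [0.21 0.55 1.31 0.   1.28 1.52]
(587.3,199.3,113) [0.08 0.08 2.8 ]
```

>>> {"method": "arm_command", "body": {"gripper": [20, 20, 20, 20, 20], "dp": [[0.08, 0.08, 0.6], [0, 0, 0.8], [0, 0, 0.8], [0, 0, 0.4], [0, 0, 0.15]], "twist": [0, 0, 0, 0, 0]}}

```text
time: 15.92
tool_pos: [588.5, 198.9, 115.0]
tcp_rot: [3.141, 0.0, 0.257]
contact_force: [0.1, 0.2, -1.6]
grip_width: 33.7
finger_force: 30.0
```

>>> {"method": "arm_command", "body": {"gripper": [20, 20, 20, 20, 50], "dp": [[0, 0, 0.08], [0, 0, 0.05], [0, 0, 0.05], [0, 0, 0], [0, 0, 0]], "twist": [0, 0, 0, 0, 0]}}

```text
time: 16.55
tool_pos: [589.2, 199.2, 112.3]
tcp_rot: [3.141, -0.003, 0.257]
contact_force: [0.2, 0.9, 0.5]
grip_width: 39.6
finger_force: 0.0
```

>>> {"method": "arm_command", "body": {"gripper": [60, 60, 60, 60, 60], "dp": [[0, 0, -0.4], [0, 0, -1], [0, 0, -1], [0, 0, -1], [0, 0, -1]], "twist": [0, 0, 0, 0, 0]}}

```text
time: 17.18
tool_pos: [588.6, 198.9, 222.5]
tcp_rot: [3.141, -0.001, 0.257]
contact_force: [-0.4, -0.3, -0.0]
grip_width: 59.8
finger_force: 0.0
```

>>> {"method": "arm_command", "body": {"gripper": [60, 60, 60, 60, 60], "dp": [[0.15, -0.8, -0.4], [0.2, -1, 0], [0.2, -1, 0], [0.2, -1, 0], [0.2, -1, 0]], "twist": [0, 0, 0, 0, 0]}}

```text
time: 17.8
tool_pos: [580.3, 323.2, 230.3]
tcp_rot: [-3.141, 0.001, 0.258]
contact_force: [0.3, 0.4, -1.1]
grip_width: 59.9
finger_force: 0.0
```

```bash
python3 look.py red "(580,325)" 158;python3 -c "
from h import *
cv2.imwrite('pics/s3.png',capture('scene')[:,:,::-1])"
```

```text
tcp [580.3 323.2 230.3] pred [315 251] blob [313.8 246.2] [ 288  218   51   56 2178] [583.  326.9 158. ] [0.14 0.02 2.88]
```

View pics/s3.png

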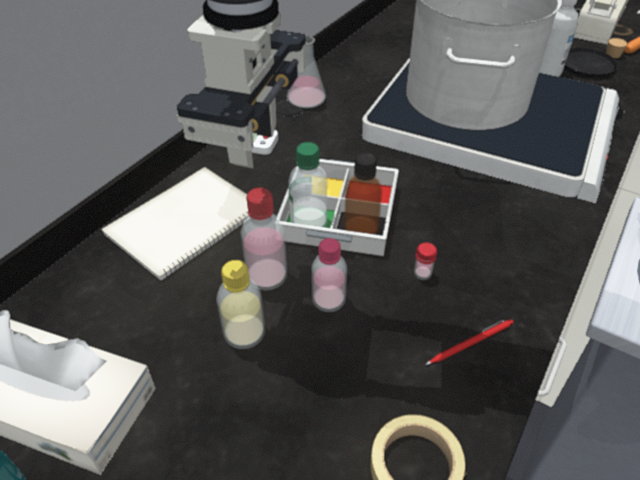

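The scene view shows black and green standing upright in their compartments, with the gripper above red at about (240,160).

>>> {"method": "arm_command", "body": {"gripper": [60, 60, 60, 60, 60], "dp": [[0.1, 0, 1], [0, 0, 1], [0, 0, 1], [0, 0, 1], [0, 0, 0.65]], "twist": [0, 0, 0, 0, 0]}}

```text
time: 18.52
tool_pos: [582.8, 321.5, 113.0]
tcp_rot: [3.141, 0.002, 0.257]
contact_force: [0.1, -0.2, 0.3]
grip_width: 60.0
finger_force: 0.0
```

>>> {"method": "arm_command", "body": {"gripper": [20, 20, 20, 20, 20], "dp": [[0, 0, 0], [0, 0, 0], [0, 0, 0], [0, 0, 0], [0, 0, -0.3]], "twist": [0, 0, 0, 0, 0]}}

```text
time: 19.15
tool_pos: [582.8, 321.3, 121.6]
tcp_rot: [3.141, 0.002, 0.257]
contact_force: [0.0, -0.8, -3.2]
grip_width: 33.9
finger_force: 30.0
```

>>> {"method": "arm_command", "body": {"gripper": [20, 20, 20, 20, 20], "dp": [[0, 0, -0.8], [0, 0, -1], [0, 0, -1], [0, 0, -1], [0, 0, -1]], "twist": [0, 0, 0, 0, 0]}}

```text
time: 19.77
tool_pos: [583.1, 321.4, 242.7]
tcp_rot: [3.141, 0.001, 0.257]
contact_force: [0.7, -0.7, -3.8]
grip_width: 33.7
finger_force: 30.0
```

>>> {"method": "arm_command", "body": {"gripper": [20, 20, 20, 20, 20], "dp": [[0, 0, -1], [0, 0, -0.9], [-0.45, 0.93, 0], [-0.45, 0.93, 0], [-0.45, 0.93, 0]], "twist": [0, 0, 0, 0, 0]}}

```text
time: 20.4
tool_pos: [567.9, 244.7, 289.4]
tcp_rot: [3.141, 0.001, 0.257]
contact_force: [0.4, 0.1, -3.1]
grip_width: 33.3
finger_force: 30.0
```

>>> {"method": "arm_command", "body": {"gripper": [20, 20, 20, 20, 20], "dp": [[-0.45, 0.93, 0], [-0.45, 0.93, 0], [-0.45, 0.93, 0], [-0.45, 0.93, 0], [-0.45, 0.93, 0]], "twist": [0, 0, 0, 0, 0]}}

```text
time: 21.02
tool_pos: [543.0, 118.0, 289.6]
tcp_rot: [3.141, 0.001, 0.257]
contact_force: [-0.2, 0.8, -3.5]
grip_width: 33.3
finger_force: 30.0
```

>>> {"method": "arm_command", "body": {"gripper": [20, 20, 20, 20, 20], "dp": [[-0.45, 0.93, 0], [0, 0, 0], [0, 0, 0], [0, 0, 0], [0, 0, 0]], "twist": [0, 0, 0, 0, 0]}}

```text
time: 21.65
tool_pos: [538.6, 94.2, 289.6]
tcp_rot: [-3.142, 0.0, 0.258]
contact_force: [-0.2, -0.7, -3.2]
grip_width: 33.5
finger_force: 30.0
```

```bash
python3 w.py "(537.8,92,120)"; python3 -c "
from h import *
cv2.imwrite('pics/w4.png',capture('wrist')[:,:,::-1])"
```

```text
21.65 [538.6  94.2 289.6] [-3.142  0.     0.258] 33.5 [ 0.03  0.34  1.35 -0.    1.45  1.35]
(537.8,92,120) [-0.05  0.08  6.78]
```

View pics/w4.png

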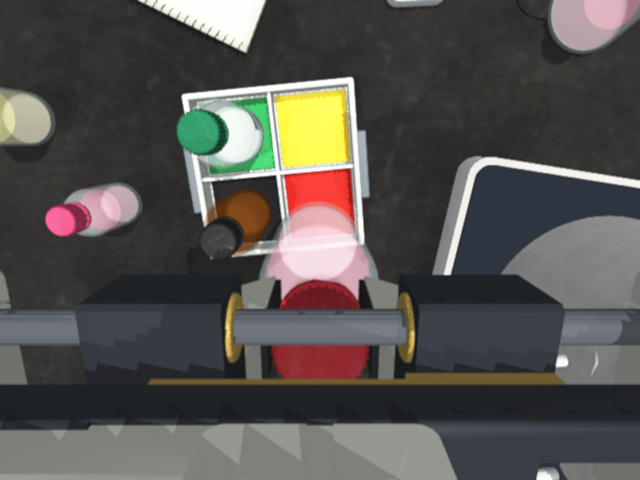

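The wrist view shows the red bottle above the red mat at (318,200). Green (235,133) and black (240,220) are well seated.

>>> {"method": "arm_command", "body": {"gripper": [20, 20, 20, 20, 20], "dp": [[-0.05, 0.08, 0.7], [0, 0, 1], [0, 0, 1], [0, 0, 1], [0, 0, 1]], "twist": [0, 0, 0, 0, 0]}}

```text
time: 22.32
tool_pos: [538.0, 91.7, 171.4]
tcp_rot: [3.141, -0.0, 0.257]
contact_force: [0.1, -0.4, -4.4]
grip_width: 33.5
finger_force: 30.0
```

>>> {"method": "arm_command", "body": {"gripper": [20, 20, 20, 20, 20], "dp": [[0, 0, 0.8], [0, 0, 0.7], [0, 0, 0.35], [0, 0, 0.1], [0, 0, 0.05]], "twist": [0, 0, 0, 0, 0]}}

```text
time: 22.95
tool_pos: [538.4, 91.4, 122.7]
tcp_rot: [3.141, -0.001, 0.257]
contact_force: [-0.5, -0.2, -3.8]
grip_width: 33.4
finger_force: 30.0
```

>>> {"method": "arm_command", "body": {"gripper": [20, 20, 20, 20, 50], "dp": [[0, 0, 0.06], [0, 0, 0.05], [0, 0, 0], [0, 0, 0], [0, 0, 0]], "twist": [0, 0, 0, 0, 0]}}

```text
time: 23.58
tool_pos: [538.7, 91.5, 120.8]
tcp_rot: [3.141, -0.003, 0.257]
contact_force: [0.0, -0.5, -0.7]
grip_width: 39.4
finger_force: 0.0
```

>>> {"method": "arm_command", "body": {"gripper": [60, 60, 60, 60, 60], "dp": [[0, 0, -0.4], [0, 0, -1], [0, 0, -1], [0, 0, -1], [0, 0, -1]], "twist": [0, 0, 0, 0, 0]}}

```text
time: 24.2
tool_pos: [538.1, 91.3, 231.1]
tcp_rot: [3.141, -0.001, 0.257]
contact_force: [-0.1, 0.5, 0.3]
grip_width: 59.9
finger_force: 0.0
```

>>> {"method": "arm_command", "body": {"gripper": [60, 60, 60, 60, 60], "dp": [[0.26, -0.91, -0.1], [0.26, -0.91, 0], [0.26, -0.91, 0], [0.26, -0.91, 0], [0.26, -0.91, 0]], "twist": [0, 0, 0, 0, 0]}}

```text
time: 24.82
tool_pos: [540.7, 210.4, 232.8]
tcp_rot: [3.141, -0.001, 0.257]
contact_force: [0.8, 0.4, -0.9]
grip_width: 59.9
finger_force: 0.0
```

>>> {"method": "arm_command", "body": {"gripper": [60, 60, 60, 60, 60], "dp": [[0.26, -0.91, 0], [0.26, -0.91, 0], [0.26, -0.91, 0], [0.26, -0.91, 0], [0.26, -0.91, 0]], "twist": [0, 0, 0, 0, 0]}}

```text
time: 25.45
tool_pos: [543.1, 329.0, 232.3]
tcp_rot: [3.142, -0.0, 0.257]
contact_force: [0.3, 0.8, 0.0]
grip_width: 59.9
finger_force: 0.0
```

>>> {"method": "arm_command", "body": {"gripper": [60, 60, 60, 60, 60], "dp": [[0.26, -0.91, 0], [0.26, -0.91, 0.2], [0.26, -0.91, 0.5], [0.26, -0.91, 0.5], [0, 0, 0.3]], "twist": [0, 0, 0, 0, 0]}}

```text
time: 26.08
tool_pos: [544.3, 424.1, 192.3]
tcp_rot: [3.141, 0.002, 0.259]
contact_force: [0.3, -0.8, -0.0]
grip_width: 59.7
finger_force: 0.0
```

```bash
python3 look.py yellow "(545,422)" 130
```

```text
tcp [544.3 424.1 192.3] pred [322 256] blob [320.1 248.2] [ 295  220   51   58 2325] [549.3 424.4 130. ] [ 0.22 -0.02  2.46]
```

>>> {"method": "arm_command", "body": {"gripper": [60, 60, 60, 60, 60], "dp": [[0.1, 0, 1], [0, 0, 1], [0, 0, 1], [0, 0, 0.6], [0, 0, 0.25]], "twist": [0, 0, 0, 0, 0]}}

```text
time: 26.75
tool_pos: [547.5, 422.5, 97.6]
tcp_rot: [3.141, 0.001, 0.256]
contact_force: [0.3, -0.2, 0.8]
grip_width: 59.9
finger_force: 0.0
```

>>> {"method": "arm_command", "body": {"gripper": [20, 20, 20, 20, 20], "dp": [[0, 0, 0], [0, 0, 0], [0, 0, 0], [0, 0, 0], [0, 0, -0.3]], "twist": [0, 0, 0, 0, 0]}}

```text
time: 27.38
tool_pos: [546.8, 422.7, 104.9]
tcp_rot: [3.141, 0.002, 0.257]
contact_force: [0.4, 0.1, -4.6]
grip_width: 31.7
finger_force: 30.0
```

>>> {"method": "arm_command", "body": {"gripper": [20, 20, 20, 20, 20], "dp": [[0, 0, -0.8], [0, 0, -1], [0, 0, -1], [0, 0, -1], [0, 0, -1]], "twist": [0, 0, 0, 0, 0]}}

```text
time: 28.0
tool_pos: [547.2, 422.8, 226.2]
tcp_rot: [3.141, 0.001, 0.257]
contact_force: [1.0, 0.3, -3.0]
grip_width: 31.5
finger_force: 30.0
```

>>> {"method": "arm_command", "body": {"gripper": [20, 20, 20, 20, 20], "dp": [[0, 0, -1], [0, 0, -1], [-0.03, 0.95, 0], [-0.03, 0.95, 0], [-0.03, 0.95, 0]], "twist": [0, 0, 0, 0, 0]}}

```text
time: 28.62
tool_pos: [563.5, 352.0, 275.0]
tcp_rot: [3.141, 0.002, 0.256]
contact_force: [-0.9, 0.3, -3.0]
grip_width: 31.7
finger_force: 30.0
```

>>> {"method": "arm_command", "body": {"gripper": [20, 20, 20, 20, 20], "dp": [[-0.03, 0.95, 0], [-0.03, 0.95, 0], [-0.03, 0.95, 0], [-0.03, 0.95, 0], [-0.03, 0.95, 0]], "twist": [0, 0, 0, 0, 0]}}

```text
time: 29.25
tool_pos: [590.3, 236.3, 275.7]
tcp_rot: [3.142, -0.0, 0.257]
contact_force: [0.1, 0.3, -2.2]
grip_width: 31.6
finger_force: 30.0
```

>>> {"method": "arm_command", "body": {"gripper": [20, 20, 20, 20, 20], "dp": [[-0.03, 0.95, 0], [-0.03, 0.95, 0], [-0.03, 0.95, 0], [-0.03, 0.95, 0], [-0.03, 0.95, 0]], "twist": [0, 0, 0, 0, 0]}}

```text
time: 29.88
tool_pos: [616.7, 120.5, 275.7]
tcp_rot: [3.141, -0.0, 0.257]
contact_force: [0.0, -0.2, -3.9]
grip_width: 31.7
finger_force: 30.0
```

```bash
python3 w.py "(616.4,120.3,100)"
```

```text
29.875 [616.7 120.5 275.7] [ 3.141 -0.     0.257] 31.7 [ 0.07  0.51  1.12 -0.    1.51  1.39]
(616.4,120.3,100) [-0.01  0.    7.03]
```

>>> {"method": "arm_command", "body": {"gripper": [20, 20, 20, 20, 20], "dp": [[0, 0, 0.7], [0, 0, 1], [0, 0, 1], [0, 0, 1], [0, 0, 1]], "twist": [0, 0, 0, 0, 0]}}

```text
time: 30.5
tool_pos: [616.6, 121.2, 157.5]
tcp_rot: [3.141, -0.0, 0.257]
contact_force: [0.8, 0.8, -3.5]
grip_width: 31.8
finger_force: 30.0
```

>>> {"method": "arm_command", "body": {"gripper": [20, 20, 20, 20, 20], "dp": [[0, 0, 0.9], [0, 0, 0.8], [0, 0, 0.35], [0, 0, 0.1], [0, 0, 0.05]], "twist": [0, 0, 0, 0, 0]}}

```text
time: 31.12
tool_pos: [617.1, 121.9, 105.0]
tcp_rot: [3.141, -0.002, 0.257]
contact_force: [-3.4, -0.6, 9.5]
grip_width: 31.5
finger_force: 30.0
```

>>> {"method": "arm_command", "body": {"gripper": [20, 20, 20, 20, 20], "dp": [[0, 0, 0.06], [0, 0, 0.05], [0, 0, 0], [0, 0, 0], [0, 0, 0]], "twist": [0, 0, 0, 0, 0]}}

```text
time: 31.75
tool_pos: [617.7, 122.2, 104.9]
tcp_rot: [3.14, -0.005, 0.257]
contact_force: [-6.5, -0.2, 18.9]
grip_width: 31.9
finger_force: 30.0
```

Contact is made, so I release and rise.

>>> {"method": "arm_command", "body": {"gripper": [50, 50, 55, 60, 60], "dp": [[0, 0, 0], [0, 0, 0], [0, 0, -0.4], [0, 0, -1], [0, 0, -1]], "twist": [0, 0, 0, 0, 0]}}

```text
time: 32.38
tool_pos: [616.6, 122.0, 161.4]
tcp_rot: [3.142, 0.0, 0.257]
contact_force: [1.0, -0.1, -0.2]
grip_width: 60.2
finger_force: 0.0
```

>>> {"method": "arm_command", "body": {"gripper": [60, 60, 60, 60, 60], "dp": [[0, 0, -1], [0, 0, -1], [0, 0, -1], [0, 0, -1], [0, 0, -1]], "twist": [0, 0, 0, 0, 0]}}

```text
time: 33.0
tool_pos: [616.5, 122.0, 286.9]
tcp_rot: [3.141, -0.001, 0.257]
contact_force: [0.5, -0.4, -0.5]
grip_width: 59.9
finger_force: 0.0
```

>>> {"method": "arm_command", "body": {"gripper": [60, 60, 60, 60, 60], "dp": [[-1, 0, 0], [-1, 0, 0], [-1, 0, 0], [-1, 0, 0], [-1, 0, 0]], "twist": [0, 0, 0, 0, 0]}}

```text
time: 33.62
tool_pos: [494.9, 90.1, 286.0]
tcp_rot: [3.141, -0.001, 0.257]
contact_force: [-0.1, 0.1, 0.5]
grip_width: 59.8
finger_force: 0.0
```

>>> {"method": "arm_command", "body": {"gripper": [60, 60, 60, 60, 60], "dp": [[-1, 0, 0], [-1, 0, 0], [0, 0, 0], [0, 0, 0], [0, 0, 0]], "twist": [0, 0, 0, 0, 0]}}

```text
time: 34.25
tool_pos: [448.0, 77.7, 285.4]
tcp_rot: [3.142, -0.0, 0.257]
contact_force: [0.2, 0.5, -0.6]
grip_width: 59.8
finger_force: 0.0
```

```bash
python3 -c "
from h import *
C=cam('wrist',get_obs())
a=capture('wrist');b=capture('scene')
cv2.imwrite('pics/fin.png',np.hstack([cv2.resize(x,(400,300)) for x in (a,b)])[:,:,::-1])
cv2.imwrite('pics/fa.png',a[:,:,::-1])"
```

```text
(no output)
```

View pics/fin.png

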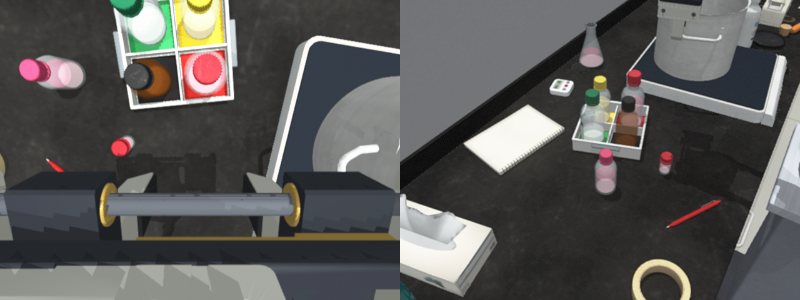

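The final views show all four bottles upright on their matching mats, pink and vial untouched, and the arm clear. Handing in.

```bash
python3 -c "
from plant import *
print(close_job())"
```

```text
the job is handed in; nothing more can be done
None
```

I packed the red, yellow, green and black bottles upright on the mats of their cap colours, left the pink-capped bottle and the vial where they stood, and handed the job in at about 34 s; it returned no verdict.

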